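# Lid the garnish pans and the sauce ramekin after service

## Task

Close down the garnish station: put each rectangular lid on the pan whose garnish has its colour (orange on orange, green on green, beige on the nuts), and the round black lid on the ramekin with the red-brown sauce, each lid the right way up and fully seated with its rim dropped into the mouth. Keep the sauce ramekin upright where it stands, and leave the empty ramekin and the salt shaker alone.

Things in the scene. Friction and masses are not known exactly. Their poses are not given: they have to be found in the camera images.
- orange_lid: Orange rectangular pan lid, 170 x 104 mm, lying handle up. Origin: centre of its underside; x along its length, z up. A rim below it (112 x 62 mm, 8 mm high, rounded edges) drops into a pan's mouth; cover plate 8 to 11 mm above the origin; in the middle a solid bar handle, 78 mm along x, 14 mm wide across y, 11 to 34 mm above the origin: pinch it across y. Same after half a turn.
- green_lid: Green rectangular pan lid, 170 x 104 mm, lying handle up. Origin: centre of its underside; x along its length, z up. A rim below it (112 x 62 mm, 8 mm high, rounded edges) drops into a pan's mouth; cover plate 8 to 11 mm above the origin; in the middle a solid bar handle, 78 mm along x, 14 mm wide across y, 11 to 34 mm above the origin: pinch it across y. Same after half a turn.
- nut_lid: Sandy beige rectangular pan lid, 170 x 104 mm, lying handle up. Origin: centre of its underside; x along its length, z up. A rim below it (112 x 62 mm, 8 mm high, rounded edges) drops into a pan's mouth; cover plate 8 to 11 mm above the origin; in the middle a solid bar handle, 78 mm along x, 14 mm wide across y, 11 to 34 mm above the origin: pinch it across y. Same after half a turn.
- round_lid: round black ramekin lid, 80 mm across, 38 mm high, lying knob up. Origin: centre of its underside, z up. A rim below it, 42 mm across and 8 mm high, drops into the ramekin's mouth; cover disc 8 to 14 mm above the origin; in the middle a knob 25 mm across from 22 to 36 mm above the origin, 18 mm across below that.
- orange_pan: steel pan of orange-red garnish, takes the orange lid; hangs fast by its 176 (x) x 108 (y) mm flange in a steel rail of three openings 118 mm apart. Origin: centre of its underside, 13 mm above the worktop, z up; flange top at 65 mm. Mouth 124 x 72 mm, 9 mm deep above the garnish. Lid seated: its length along the pan's x, either way round, its origin 57 mm above the pan's.
- green_pan: steel pan of green garnish, takes the green lid; hangs fast by its 176 (x) x 108 (y) mm flange in a steel rail of three openings 118 mm apart. Origin: centre of its underside, 13 mm above the worktop, z up; flange top at 65 mm. Mouth 124 x 72 mm, 9 mm deep above the garnish. Lid seated: its length along the pan's x, either way round, its origin 57 mm above the pan's.
- nut_pan: steel pan of pale beige nuts, takes the beige lid; hangs fast by its 176 (x) x 108 (y) mm flange in a steel rail of three openings 118 mm apart. Origin: centre of its underside, 13 mm above the worktop, z up; flange top at 65 mm. Mouth 124 x 72 mm, 9 mm deep above the garnish. Lid seated: its length along the pan's x, either way round, its origin 57 mm above the pan's.
- sauce_pot: white porcelain ramekin with red-brown sauce, loose on the worktop left of the rail, 71 mm across, 44 mm high, mouth at least 54 mm wide; origin: centre of its underside, z up. Takes the round lid: seated, the lid's origin is 36 mm above the ramekin's. May swap places with the empty one.
- empty_pot: empty white porcelain ramekin, 71 mm across, 44 mm high, origin at the centre of its underside; gets no lid and stays where it is.
- salt: glass salt shaker with a grey top among the lids, 44 mm across, 90 mm high, origin at the centre of its underside; stays where it is.
Not all that is in view belongs to the job. What is meant by the round_lid is not purple, and is the larger of those in its own colour. There is more than one size of the nut_lid; the job needs the larger.

How it is judged (in metres and radians):
At the end, for the whole second after the job is handed in: Every lid is level, at rest and seated, rim dropped in: rectangular ones in the pan of their colour (within 12 mm and 8 degrees), the round one on the sauce ramekin (12 mm). Ramekins and salt shaker within 30 mm of their start, sauce ramekin standing (horizontal distance between orange_lid and orange_pan below 0.012 m and z of orange_lid in the frame of orange_pan between 0.052 and 0.0605 m and angle between the x axis of orange_lid and the x axis of orange_pan, either way round below 0.14 rad and angle between each of orange_lid, green_lid, nut_lid, round_lid, sauce_pot's own z axis and vertical below 0.07 rad and linear speed of each of orange_lid, green_lid, nut_lid, round_lid below 0.01 m/s and horizontal distance between green_lid and green_pan below 0.012 m and z of green_lid in the frame of green_pan between 0.052 and 0.0605 m and angle between the x axis of green_lid and the x axis of green_pan, either way round below 0.14 rad and horizontal distance between nut_lid and nut_pan below 0.012 m and z of nut_lid in the frame of nut_pan between 0.052 and 0.0605 m and angle between the x axis of nut_lid and the x axis of nut_pan, either way round below 0.14 rad and horizontal distance between round_lid and sauce_pot below 0.012 m and z of round_lid in the frame of sauce_pot between 0.031 and 0.0395 m and height (world z) of sauce_pot below 0.006 m and distance of each of sauce_pot, empty_pot, salt from where it was at the start of the episode below 0.03 m); the robot touches nothing.
It fails at once if the ramekin of sauce is tipped (angle between sauce_pot's own z axis and vertical above 0.35 rad).
It fails at once if the empty ramekin or the salt shaker is shoved away or knocked over (distance of any of empty_pot, salt from where it was at the start of the episode above 0.04 m or angle between any of salt, empty_pot's own z axis and vertical above 0.35 rad).
It also fails if it takes over 106 s, if anything falls off the work surface, if the arm or the gripper's body presses on something with over 40 N, if the wrist force passes 120 N, or if a joint passes its speed limit or range.

## Robot

A 6-joint arm with a two-finger parallel gripper is mounted at the origin on a cart in front of the work surface, level with it; the furniture and walls round the work are solid. World frame = base frame: x ahead of the robot, y to its left, z up, the work surface at z = 0. Lengths are in m, angles in degrees, forces in N, time in s.
With the tool pointing down it reaches from about 0.375 to 0.9 m from the base axis. Payload 3.1 kg.
Tool frame: the origin (TCP) lies on the centre line of the jaws, within the pads' length; the fingertips stand 17 mm ahead of it and the grasp point (between the pads) lies 2 mm behind it; z points along the fingers, y is the line along which they close (so a half turn about z gives the same grasp; the last joint's range is limited). The gripper opens to 87 mm and grips with 3 to 60 N. Pads are 19 mm wide; open, the fingers measure 117 mm over their backs; the gripper's body (75 mm by 190 mm) begins 51 mm behind the grasp point.
Start: joints at [61.622, 30.224, 82.088, -0, 67.689, -10.227], TCP at [0.195, 0.594, 0.24] pointing down, gripper open.
Joint ranges: [-176.69, 176.69], [-43.24, 126.21], [12.49, 139.97], [-82, 262], [0, 151.66], [-163.58, 163.58]. Speed limits (degrees/s): [159.86, 159.86, 180, 180, 180, 180].

## Interface

Orientations are given as a 3x3 rotation matrix whose columns are the frame's x, y, z axes.
In Python, from rig import bot, imaging, finder gives the robot as it stands. The module is installed in compiled form; this text tells all that it offers.
- The arm moves only by the tool play_rows, never from a script. Its argument "motion" is a list that holds one entry, the list of rows, each a list of 6 numbers: the shift along the tool's x, y, z in a scale on which 1.0 is 0.4 m, then the turn, a rotation vector about the tool's x, y, z in fractions of the full range, 1 being 2 rad. In form: [[[dx, dy, dz, wx, wy, wz], ...]]. A call has 1 to 8 rows; each row is the pose to reach, as a shift and turn from the pose commanded when the call began, along the tool's axes at that moment; what a row does not reach only later rows make up. A row lasts 1/12 s, in which the tool goes at most 41.7 mm and 7.16 degrees, less where a joint would pass 70% of its speed; a pose out of reach is approached as far as the arm can. A call with a gripper value outside its range is refused whole. "fingers" is the finger opening in m, from 0 to 0.087, set as the call begins (left out, the last holds). The fingers move at their own pace and stop on an object; the grip force is fixed at half the most. Time passes only in rows, so rows that repeat a pose let the fingers close. It gives the time, the measured TCP pose, the force, the opening and the grip force at its end, in the units of the state.
- bot.read_state(): the state, without advancing time (a new reading comes with each control period).
- imaging.capture(name): name is "scene" or "side" or "wrist"; returns a dict with "frame" (420x560x3 uint8, red, green, blue), "camera_matrix" (3x3 intrinsics, pixels), "k1" (the pictures are not rectified: a ray, as slopes to the right and down, at radius r is drawn at 1 + k1 r^2 times it, then the intrinsics apply), "R" (3x3) and "t" (3): a world point X has camera coordinates R X + t. Camera axes: x right, y down, z forward; pixel columns grow to the right and rows downward; lengths in m; the calibration is good to about 2 mm. A picture is of the moment at which its call begins. There is no depth.
- bot.hand_in(): hands the job in; it is judged then, once.
Trained networks look in the newest picture that a camera, given by its name, has taken for a name from the list of things; names that differ only in an ending like _2 or _b are one class to them, and where a whole thing is asked for, a point or a joint stands for the part that bears it (a point fixed in the world has none). Each returns a list of dicts, best first, with "confidence" (0 to 1); they miss things now and then, are a little off and sometimes report something else, mostly with a low value. They report only what shows in the picture. A call takes as long as a camera call. They do not tell look-alikes from the thing itself.
- finder.recognise(camera, name): "at" ([x, y, z] in m, in world coordinates, good to about 4 mm: the middle of the surface that is visible of it).
- finder.outline_of(camera, name): "pixels" (420x560 bool, what is visible of it).
The state is a dict: "time_s": time; "joint_positions": joint angles; "qvel": joint speeds; "tau": joint torques, N m; "position": TCP position; "tcp_rot": TCP orientation; "force": force on the tool from outside, world axes, zero at the start; "moment": the same for the moment, N m; "opening": opening from 0.0 (shut) to 1.0 (fully open); "grasp_force": force on a finger pad.
Only numpy, scipy, OpenCV 4.12 (cv2) and the standard library are available. Lean on these libraries where they do the work, as an engineer would, in place of code of your own. Each camera call takes 0.05 s, during which the arm holds its last target. There are 200 camera calls.

## Working session

There is one attempt and no reset: what is moved stays moved. The work goes in short steps, Python scripts to look and compute and a tool call to move; the robot and the scene stay as the last step left them, time stands still between calls to the robot, and variables do not carry over. Pictures are saved under pics/ and viewed, at most 14 in all, crops included, and the job is handed in when it is done.

Besides the shell and the picture viewer there is one more tool, called after "Request:" as name(argument=value, ...) on one line, values as JSON. play_rows: Moves the arm, as the interface text tells. Its arguments: {"type":"object","properties":{"motion":{"type":"array"},"fingers":{"type":"number"}},"required":["motion"]}

```bash
mkdir -p pics
cat > h.py <<'E'
import numpy as np, cv2
from rig import bot, imaging, finder
def cap(n,save=None):
    c=imaging.capture(n)
    if save: cv2.imwrite('pics/'+save,cv2.cvtColor(c['frame'],cv2.COLOR_RGB2BGR))
    return c
def dist(c):return np.array([c['k1'],0,0,0,0],float)
def proj(c,X):
    p,_=cv2.projectPoints(np.array(X,float).reshape(-1,3),cv2.Rodrigues(np.array(c['R'],float))[0],np.array(c['t'],float),np.array(c['camera_matrix'],float),dist(c));return p.reshape(-1,2)
def unproj(c,px,z):
    u=cv2.undistortPointsIter(np.array(px,float).reshape(-1,1,2),np.array(c['camera_matrix'],float),dist(c),None,None,(3,50,1e-9)).reshape(-1,2)
    R=np.array(c['R']);C=-R.T@np.array(c['t']);d=np.c_[u,np.ones(len(u))]@R
    return C+d*((z-C[2])/d[:,2])[:,None]
E
python3 - <<'E'
from h import *
s=bot.read_state();print(s['time_s'],s['position'],np.round(s['tcp_rot'],3).tolist())
for n in ['scene','side']:
    c=cap(n,n+'1.png');print(n,-np.array(c['R']).T@c['t'])
    for k in 'orange_lid green_lid nut_lid round_lid orange_pan green_pan nut_pan sauce_pot empty_pot salt'.split():
        print(k,[(round(r['confidence'],2),np.round(r['at'],3).tolist()) for r in finder.recognise(n,k)])
E
```

```text
0.0 [0.19436561 0.59328905 0.23858052] [[-0.95, 0.312, -0.001], [0.312, 0.95, -0.002], [0.0, -0.002, -1.0]]
scene [-0.37218189 -0.47866114  0.76263326]
orange_lid [(0.61, [0.623, -0.332, 0.007])]
green_lid [(0.65, [0.592, -0.084, 0.011])]
nut_lid [(0.96, [0.579, -0.544, 0.011]), (0.82, [0.434, -0.095, 0.014]), (0.31, [0.624, -0.33, 0.008])]
round_lid [(0.89, [0.428, -0.324, 0.015]), (0.81, [0.457, -0.465, 0.014]), (0.71, [0.31, -0.316, 0.011])]
orange_pan [(0.65, [0.682, 0.193, 0.066])]
green_pan [(0.69, [0.625, -0.33, 0.007]), (0.59, [0.562, 0.2, 0.062]), (0.24, [0.683, 0.198, 0.066])]
nut_pan [(0.7, [0.444, 0.211, 0.065])]
sauce_pot [(0.83, [0.555, 0.404, 0.033])]
empty_pot []
salt [(0.9, [0.51, -0.21, 0.047]), (0.47, [0.682, 0.194, 0.064])]
side [-0.0831776   1.59692142  0.72663309]
orange_lid [(0.73, [0.632, -0.307, 0.01])]
green_lid [(0.67, [0.594, -0.087, 0.011]), (0.17, [0.527, -0.184, 0.043]), (0.16, [0.444, 0.426, 0.03])]
nut_lid [(0.61, [0.615, -0.539, 0.011])]
round_lid [(0.61, [0.551, 0.169, 0.065])]
orange_pan [(0.79, [0.676, 0.166, 0.068])]
green_pan [(0.83, [0.554, 0.168, 0.066])]
nut_pan [(0.61, [0.451, 0.204, 0.069])]
sauce_pot [(0.92, [0.557, 0.414, 0.025])]
empty_pot [(0.66, [0.441, 0.426, 0.03])]
salt [(0.77, [0.525, -0.187, 0.044])]
```

View pics/scene1.png

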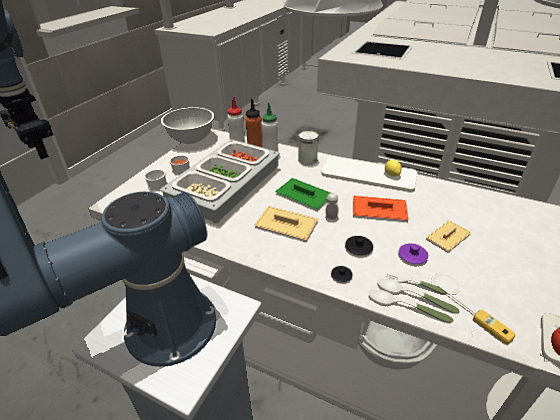

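View pics/side1.png

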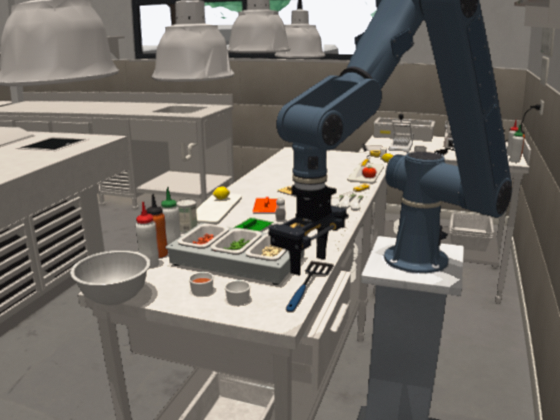

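The scene shows the rail pans at about (203,187), (224,171), (243,154), the sauce ramekin at (180,163) and the empty one at (156,178). The green lid is at (303,193), orange (380,208), large beige (287,222) with the small one at (449,235). The large black lid is at (359,245) with the small one at (342,273), purple at (413,253), and the salt at (332,205). The side view agrees with this.

```bash
cat >> h.py <<'E'
from scipy.optimize import minimize
def box(a,b,z0,z1):
    return np.array([[x,y,z] for x in(-a/2,a/2) for y in(-b/2,b/2) for z in(z0,z1)])
def cyl(d,z0,z1):
    t=np.linspace(0,2*np.pi,40);return np.array([[d/2*np.cos(q),d/2*np.sin(q),z] for q in t for z in(z0,z1)])
LID=[box(.170,.104,.008,.011),box(.078,.014,.011,.034)]
RND=[cyl(.080,.008,.014),cyl(.025,.022,.036)]
PAN=[box(.176,.108,.065,.0651)]
POT=[cyl(.071,0,.044)]
def render(c,parts,p,z,win,S=4):
    x0,y0,w,h=win;m=np.zeros((h*S,w*S),np.uint8);cy,sy=np.cos(p[2]),np.sin(p[2])
    Rz=np.array([[cy,-sy,0],[sy,cy,0],[0,0,1]])
    for P in parts:
        q=(proj(c,P@Rz.T+[p[0],p[1],z])-[x0,y0]+.5)*S-.5
        cv2.fillConvexPoly(m,cv2.convexHull((q*16).round().astype(np.int32)),255,shift=4)
    return cv2.resize(m,(w,h),interpolation=cv2.INTER_AREA)/255.
def fit(c,mask,parts,p0,z=0,yaws=range(0,180,30)):
    m=np.asarray(mask).astype(float);ys,xs=np.nonzero(m>.5)
    x0,y0=max(xs.min()-25,0),max(ys.min()-25,0);x1,y1=min(xs.max()+25,560),min(ys.max()+25,420)
    win=(x0,y0,x1-x0,y1-y0);t=m[y0:y1,x0:x1];best=None
    f=lambda p:np.abs(render(c,parts,[p[0],p[1],p[2]/10],z,win)-t).sum()/t.sum()
    for y in yaws:
        q=np.array([p0[0],p0[1],np.radians(y)*10])
        r=minimize(f,q,method='Nelder-Mead',options=dict(initial_simplex=[q,q+[.01,0,0],q+[0,.01,0],q+[0,0,1.5]],xatol=1e-4,fatol=1e-4,maxiter=150))
        if best is None or r.fun<best.fun:best=r
    return np.round([best.x[0],best.x[1],(np.degrees(best.x[2]/10)+90)%180-90,best.fun],4)
def pick(cam,name,near):
    rs=finder.outline_of(cam,name)
    return rs
E
cat > m1.py <<'E'
from h import *
import sys
cam=sys.argv[1];c=cap(cam)
T=dict(orange_lid=(LID,.63,-.32,0),green_lid=(LID,.592,-.085,0),nut_lid=(LID,.434,-.095,0),round_lid=(RND,.428,-.324,0),orange_pan=(PAN,.68,.19,.013),green_pan=(PAN,.56,.195,.013),nut_pan=(PAN,.445,.21,.013),sauce_pot=(POT,.555,.41,0),empty_pot=(POT,.441,.426,0),salt=([cyl(.044,0,.09)],.525,-.187,0))
for k in (sys.argv[2:] or T):
    P,x,y,z=T[k];e=proj(c,[x,y,z+.02])[0];ok=0
    for r in finder.outline_of(cam,k):
        m=np.asarray(r['pixels']);ys,xs=np.nonzero(m)
        d=np.hypot(xs.mean()-e[0],ys.mean()-e[1]) if len(xs) else 999
        if d<(15 if cam=='scene' else 150):
            rnd=P in(RND,POT) or k=='salt'
            print(k,round(r['confidence'],2),len(xs),fit(c,m,P,(x,y),z,[0] if rnd else range(0,180,30)).tolist())
E
python3 m1.py scene; echo; python3 m1.py side sauce_pot empty_pot salt green_lid
```

```text
sauce_pot 0.55 521 [0.563, 0.3997, 2.4321, 0.1136]
empty_pot 0.97 551 [0.4493, 0.4086, 6.0978, 0.1274]Traceback (most recent call last):
  File "m1.py", line 11, in <module>
    rnd=P in(RND,POT) or k=='salt'
        ^^^^^^^^^^^^^
ValueError: operands could not be broadcast together with shapes (80,3) (8,3) 
Traceback (most recent call last):
  File "m1.py", line 11, in <module>
    rnd=P in(RND,POT) or k=='salt'
        ^^^^^^^^^^^^^
ValueError: The truth value of an array with more than one element is ambiguous. Use a.any() or a.all()
```

```bash
sed -i "s/rnd=P in(RND,POT) or k=='salt'/rnd=k in('round_lid','sauce_pot','empty_pot','salt')/" m1.py
python3 m1.py scene; echo; python3 m1.py side sauce_pot empty_pot salt green_pan orange_pan
python3 - <<'E'
from h import *
c=cap('wrist');R=np.array(c['R']);print('cam',-R.T@c['t'],R.round(2).tolist(),np.array(c['camera_matrix']).round(1).tolist(),c['k1'])
E
```

```text
orange_lid 0.67 1127 [0.6321, -0.3279, -74.2522, 0.0563]
green_lid 0.56 841 [0.6049, -0.0779, 80.7134, 0.1508]
nut_lid 0.65 1188 [0.4407, -0.0881, -87.868, 0.0888]
round_lid 0.73 440 [0.4346, -0.319, -3.9036, 0.1116]
orange_pan 0.62 766 [0.6527, 0.1819, 85.0542, 0.0764]
green_pan 0.84 905 [0.5357, 0.1871, 85.4738, 0.0676]
nut_pan 0.78 1110 [0.4184, 0.1982, 86.1458, 0.0562]
sauce_pot 0.82 289 [0.5679, 0.4079, 11.9787, 0.2271]
empty_pot 0.85 323 [0.4477, 0.4221, 2.5952, 0.2592]
salt 0.86 326 [0.5362, -0.2004, 8.4221, 0.3712]

sauce_pot 0.71 496 [0.5652, 0.3946, 8.5309, 0.1574]
empty_pot 0.91 583 [0.4471, 0.4092, 3.2318, 0.0776]
empty_pot 0.21 745 [0.441, 0.426, 0.0, 1.0]
salt 0.7 229 [0.5294, -0.2022, 7.8527, 0.3117]
green_pan 0.74 834 [0.5396, 0.1963, 87.3921, 0.0965]
orange_pan 0.65 752 [0.6563, 0.191, 86.2781, 0.1194]
cam [0.11525934 0.61867123 0.38539523] [[0.31, 0.95, 0.0], [0.91, -0.3, 0.3], [0.28, -0.09, -0.95]] [[343.5, 0.0, 282.6], [0.0, 343.5, 206.9], [0.0, 0.0, 1.0]] 0.00117700696495599
```

```bash
cat > go.py <<'E'
# usage: go.py x y z heading(tool x) : prints shift/turn from current measured pose
from h import *
import sys
from scipy.spatial.transform import Rotation as Ro
s=bot.read_state();x,y,z,hd=map(float,sys.argv[1:5]);a=np.radians(hd)
Rt=np.array([[np.cos(a),np.sin(a),0],[np.sin(a),-np.cos(a),0],[0,0,-1]])
Rc=np.array(s['tcp_rot']);d=Rc.T@(np.array([x,y,z])-s['position']);w=np.degrees(Ro.from_matrix(Rc.T@Rt).as_rotvec())
print('t',s['time_s'],'pos',np.round(s['position'],4),'shift',d.round(4).tolist(),'len',np.linalg.norm(d).round(3),'turn',w.round(2).tolist(),'rows',np.ceil(max(np.linalg.norm(d)/.0417,np.linalg.norm(w)/7.16)),'op',s['opening'],'F',np.round(s['force'],1))
E
python3 go.py .5 .25 .32 87
```

```text
t 2.3 pos [0.1947 0.5939 0.2395] shift [-0.3973, -0.2317, -0.0805] len 0.467 turn [-0.0, 0.0, 74.85] rows 12.0 op 0.9969105867780446 F [ 1.1 -0.5 -0.1]
```

Units first: shifts go in shares of 0.4 m and turns go in shares of 2 rad. So -0.27 m is -0.675, -0.24 m is -0.6, 55 degrees is 0.48.

Request:
play_rows(motion=[[[-0.0875,-0.05,-0.025,0,0,0.0611],[-0.175,-0.1,-0.05,0,0,0.1222],[-0.2625,-0.15,-0.075,0,0,0.1833],[-0.35,-0.2,-0.1,0,0,0.2443],[-0.4375,-0.25,-0.125,0,0,0.3054],[-0.525,-0.3,-0.15,0,0,0.3665],[-0.6,-0.35,-0.175,0,0,0.4276],[-0.675,-0.3875,-0.2,0,0,0.48]]], fingers=0.05)

```text
time_s: 2.97
position: [0.4036, 0.3603, 0.3202]
tcp_rot: [[-0.284, 0.959, -0.0], [0.959, 0.284, -0.0], [-0.0, -0.0, -1.0]]
force: [0.6, 0.7, -0.6]
opening: 0.585
grasp_force: 0.0
```

```bash
python3 go.py .5 .25 .32 87
```

```text
t 2.9667 pos [0.4036 0.3603 0.3202] shift [-0.1331, 0.0611, 0.0002] len 0.147 turn [-0.02, 0.02, 19.48] rows 4.0 op 0.5851678973295125 F [ 0.6  0.7 -0.6]
```

Scaled: -0.133 m is -0.3325, -0.1 m is -0.25, 19.5 degrees is 0.1702.

Request:
play_rows(motion=[[[-0.085,0.0375,0,0,0,0.0436],[-0.1675,0.075,0,0,0,0.0873],[-0.25,0.1125,0,0,0,0.1309],[-0.3325,0.1525,0,0,0,0.1702],[-0.3325,0.1525,0,0,0,0.1702],[-0.3325,0.1525,0,0,0,0.1702]]])

```text
time_s: 3.47
position: [0.5012, 0.2513, 0.3194]
tcp_rot: [[0.05, 0.999, -0.0], [0.999, -0.05, 0.0], [0.0, -0.0, -1.0]]
force: [-0.7, -0.1, -0.8]
opening: 0.574
grasp_force: 0.0
```

```bash
python3 m1.py wrist orange_pan green_pan nut_pan sauce_pot empty_pot; python3 -c "
from h import *
cap('wrist','w1.png')"; python3 go.py .44 -.12 .25 92
```

```text
orange_pan 0.8 10826 [0.6559, 0.1863, 86.5789, 0.1734]
green_pan 0.61 11371 [0.5388, 0.1944, 86.201, 0.1249]
nut_pan 0.92 11286 [0.4215, 0.2017, 86.3949, 0.1381]
sauce_pot 0.89 3452 [0.5613, 0.4061, 6.1617, 0.0608]
empty_pot 0.85 3208 [0.4404, 0.4221, 7.4245, 0.0531]
t 3.8167 pos [0.499  0.2539 0.3197] shift [-0.3762, -0.0425, 0.0696] len 0.385 turn [-0.0, -0.01, -4.53] rows 10.0 op 0.5718779245896474 F [-0.  -0.   0.5]
```

View pics/w1.png

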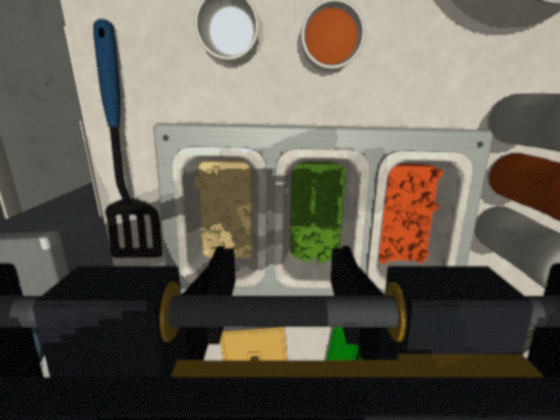

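The wrist view shows the nut, green and orange pans at (225,210), (320,215) and (412,215), the sauce ramekin at (332,35) and the empty one at (228,28). I'll overlay the fits to check them.

Run:
```python
from h import *
c=cap('wrist');im=cv2.cvtColor(c['frame'],cv2.COLOR_RGB2BGR)
a=np.radians(86.3)
def rect(x,y,l,w,z,col):
    P=np.array([[-l,-w],[l,-w],[l,w],[-l,w]])/2;R=np.array([[np.cos(a),-np.sin(a)],[np.sin(a),np.cos(a)]])
    q=P@R.T+[x,y];cv2.polylines(im,[proj(c,np.c_[q,[z]*4]).round().astype(int)],True,col,1)
for x,y in[(.6559,.1863),(.5388,.1944),(.4215,.2017)]:
    rect(x,y,.176,.108,.078,(255,0,255));rect(x,y,.124,.072,.078,(255,255,0))
for x,y in[(.5613,.4061),(.4404,.4221)]:
    q=proj(c,cyl(.071,.044,.044)+[x,y,0]).round().astype(int);cv2.polylines(im,[q],True,(255,0,255),1)
cv2.imwrite('pics/w1o.png',cv2.resize(im,(800,600)))
```

```text
(no output)
```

View pics/w1o.png

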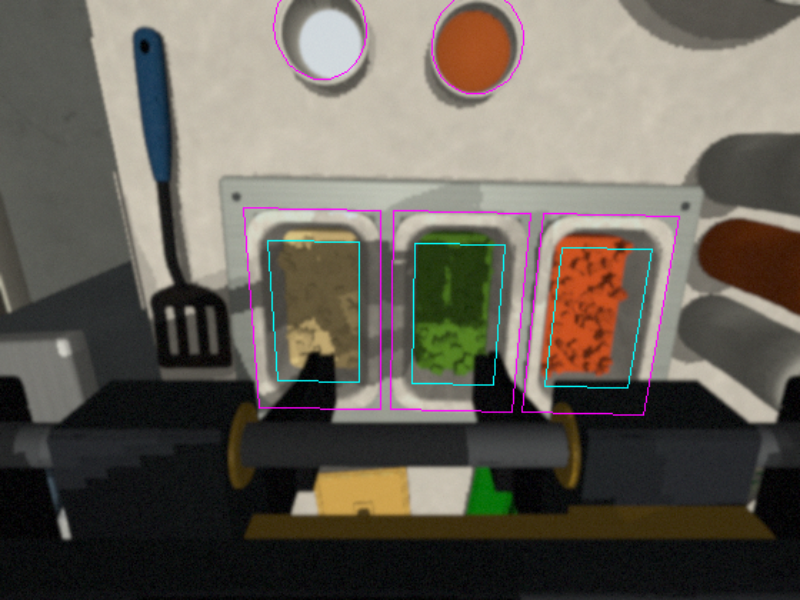

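Overlay matches pans and pots well. On to the lids.

Scaled: -0.31 m is -0.775, -0.28 m is -0.7.

Request:
play_rows(motion=[[[-0.1,0.0025,0,0,0,0],[-0.2,0.005,0,0,0,0],[-0.3,0.0075,0,0,0,0],[-0.4,0.01,0,0,0,0],[-0.5,0.0125,0,0,0,0],[-0.6,0.015,0,0,0,0],[-0.7,0.0175,0,0,0,0],[-0.775,0.02,0,0,0,0]]])

```text
time_s: 4.53
position: [0.4933, -0.0595, 0.3198]
tcp_rot: [[0.046, 0.999, 0.001], [0.999, -0.046, -0.001], [-0.001, 0.001, -1.0]]
force: [0.1, -0.0, 0.6]
opening: 0.575
grasp_force: 0.0
```

Request:
play_rows(motion=[[[0,0,0,0,0,0],[0,0,0,0,0,0],[0,0,0,0,0,0]]])

```text
time_s: 4.78
position: [0.4934, -0.0564, 0.3196]
tcp_rot: [[0.046, 0.999, -0.0], [0.999, -0.046, 0.001], [0.001, -0.0, -1.0]]
force: [0.3, 0.1, 0.9]
opening: 0.571
grasp_force: 0.0
```

```bash
python3 - <<'E'
from h import *
c=cap('wrist','w2.png')
E
python3 m1.py wrist green_lid nut_lid salt;python3 go.py .44 -.09 .1 92
```

```text
green_lid 0.94 9476 [0.6035, -0.0767, 79.6121, 0.0268]
nut_lid 0.95 9250 [0.4399, -0.0875, -87.556, 0.0212]
salt 0.83 1190 [0.5259, -0.1885, 9.8427, 0.5204]
t 5.0333 pos [ 0.4935 -0.0559  0.3196] shift [-0.0365, -0.0519, 0.2196] len 0.229 turn [-0.0, -0.01, -4.52] rows 6.0 op 0.5736750323198717 F [-0.3 -0.1  0.2]
```

View pics/w2.png

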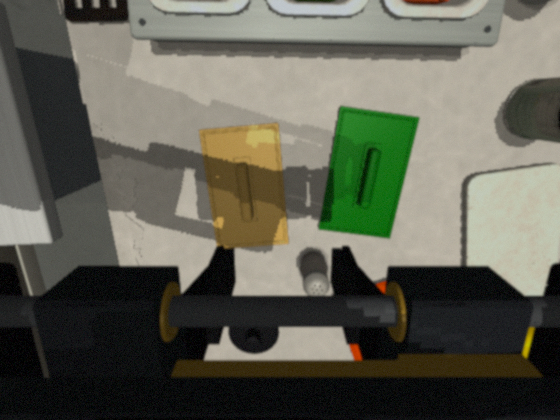

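The wrist view shows the beige lid at (244,186), the green lid at (368,172) and the salt at (314,275). Fits agree to about 2%. Picking the beige lid.

Scaled: 0.24 m is 0.6, -0.052 m is -0.13, -4.9 degrees is -0.0428.

Request:
play_rows(motion=[[[-0.015,-0.02,0.0875,0,0,-0.0087],[-0.03,-0.045,0.175,0,0,-0.0175],[-0.045,-0.07,0.2625,0,0,-0.0262],[-0.065,-0.1,0.35,0,0,-0.0428],[-0.085,-0.13,0.4375,0,0,-0.0428],[-0.085,-0.13,0.525,0,0,-0.0428],[-0.085,-0.13,0.575,0,0,-0.0428],[-0.085,-0.13,0.6,0,0,-0.0428]]])

```text
time_s: 5.7
position: [0.4387, -0.0876, 0.077]
tcp_rot: [[-0.04, 0.999, -0.004], [0.999, 0.04, 0.002], [0.002, -0.004, -1.0]]
force: [-0.1, 0.4, 1.0]
opening: 0.573
grasp_force: 0.0
```

```bash
python3 go.py .44 -.0875 .034 92.4
```

```text
t 5.7 pos [ 0.4387 -0.0876  0.077 ] shift [-0.0, 0.0015, 0.043] len 0.043 turn [-0.24, -0.13, -0.11] rows 2.0 op 0.5734361474350121 F [-0.1  0.4  1. ]
```

Scaled: 0.045 m is 0.1125, 0.035 m is 0.0875.

Request:
play_rows(motion=[[[0,0,0.05,0,0,0],[0,0,0.0875,0,0,0],[0,0,0.1125,0,0,0],[0,0,0.1125,0,0,0],[0,0,0.1125,0,0,0]]])

```text
time_s: 6.12
position: [0.4401, -0.0882, 0.0342]
tcp_rot: [[-0.04, 0.999, -0.001], [0.999, 0.04, 0.0], [0.0, -0.001, -1.0]]
force: [-0.2, 0.4, -0.1]
opening: 0.575
grasp_force: 0.0
```

Request:
play_rows(motion=[[[0,0,0,0,0,0],[0,0,0,0,0,0],[0,0,0,0,0,0],[0,0,0,0,0,0],[0,0,0,0,0,0],[0,0,0,0,0,0]]], fingers=0)

```text
time_s: 6.62
position: [0.4402, -0.0888, 0.0349]
tcp_rot: [[-0.039, 0.999, 0.001], [0.999, 0.039, -0.0], [-0.0, 0.001, -1.0]]
force: [-0.2, 0.7, -0.0]
opening: 0.207
grasp_force: 0.0
```

Scaled: -0.16 m is -0.4, -0.14 m is -0.35.

Request:
play_rows(motion=[[[0,0,-0.075,0,0,0],[0,0,-0.15,0,0,0],[0,0,-0.25,0,0,0],[0,0,-0.35,0,0,0],[0,0,-0.4,0,0,0],[0,0,-0.4,0,0,0]]])

```text
time_s: 7.12
position: [0.4426, -0.0898, 0.1989]
tcp_rot: [[-0.039, 0.999, 0.009], [0.999, 0.039, -0.005], [-0.005, 0.009, -1.0]]
force: [1.0, -0.7, -0.4]
opening: 0.154
grasp_force: 30.0
```

```bash
python3 go.py .421 .202 .19 86.3
```

```text
t 7.1167 pos [ 0.4426 -0.0898  0.1989] shift [0.2925, -0.0101, 0.0074] len 0.293 turn [0.55, 0.25, 5.96] rows 8.0 op 0.15378694219109373 F [ 1.  -0.7 -0.4]
```

Scaled: 0.292 m is 0.73, -0.009 m is -0.0225, 6 degrees is 0.0524.

Request:
play_rows(motion=[[[0.0925,-0.0025,0,0,0,0.0087],[0.185,-0.0075,0,0,0,0.0175],[0.275,-0.01,0,0,0,0.0262],[0.3675,-0.0125,0,0,0,0.0349],[0.46,-0.015,0,0,0,0.0436],[0.55,-0.0175,0,0,0,0.0524],[0.6425,-0.02,0,0,0,0.0524],[0.73,-0.0225,0,0,0,0.0524]]])

```text
time_s: 7.78
position: [0.4181, 0.2043, 0.1933]
tcp_rot: [[0.065, 0.998, -0.003], [0.998, -0.065, -0.001], [-0.001, -0.003, -1.0]]
force: [2.0, 0.1, -1.1]
opening: 0.151
grasp_force: 30.0
```

Request:
play_rows(motion=[[[0,0,0,0,0,0],[0,0,0,0,0,0],[0,0,0,0,0,0]]])

```text
time_s: 8.03
position: [0.4186, 0.2023, 0.1935]
tcp_rot: [[0.065, 0.998, -0.002], [0.998, -0.065, -0.001], [-0.001, -0.002, -1.0]]
force: [0.2, -1.0, -0.5]
opening: 0.153
grasp_force: 30.0
```

```bash
python3 go.py .421 .202 .19 86.3; python3 -c "
from h import *
cap('wrist','w3.png')"
```

```text
t 8.0333 pos [0.4186 0.2023 0.1935] shift [-0.0001, 0.0024, 0.0035] len 0.004 turn [-0.13, 0.07, -0.0] rows 1.0 op 0.15342816569347115 F [ 0.2 -1.  -0.5]
```

View pics/w3.png

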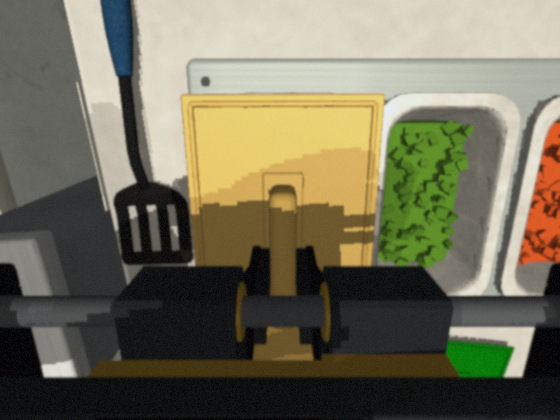

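The lid is held level and aligned, its far edge at row 97, columns 183 to 383. I'll check the lid's position in the hand.

```bash
cat > inhand.py <<'E'
from h import *
import sys
c=cap('wrist');s=bot.read_state();p=s['position'];a=np.arctan2(s['tcp_rot'][1][0],s['tcp_rot'][0][0])
for dz in(0,.005,.01):
    L=np.array([[.085,-.052,.011],[.085,.052,.011],[.039,-.007,.034],[.039,.007,.034]]);R=np.array([[np.cos(a),-np.sin(a),0],[np.sin(a),np.cos(a),0],[0,0,1]])
    print(dz,proj(c,L@R.T+[p[0],p[1],p[2]-.034-dz]).round(0).tolist())
E
python3 inhand.py
```

```text
0 [[398.0, 92.0], [175.0, 92.0], [302.0, 201.0], [270.0, 201.0]]
0.005 [[395.0, 93.0], [178.0, 92.0], [301.0, 198.0], [271.0, 198.0]]
0.01 [[392.0, 93.0], [181.0, 93.0], [301.0, 195.0], [271.0, 195.0]]
```

Scaled: 0.065 m is 0.1625, 0.0024 m is 0.006.

Request:
play_rows(motion=[[[0,0.006,0.075,0,0,0],[0,0.006,0.1375,0,0,0],[0,0.006,0.1625,0,0,0],[0,0.006,0.1625,0,0,0],[0,0.006,0.1625,0,0,0]]])

```text
time_s: 8.55
position: [0.422, 0.2013, 0.1291]
tcp_rot: [[0.068, 0.998, -0.002], [0.998, -0.068, -0.0], [-0.001, -0.002, -1.0]]
force: [0.6, -0.6, 0.0]
opening: 0.15
grasp_force: 30.0
```

Request:
play_rows(motion=[[[0,0,0.0075,0,0,0],[0,0,0.0125,0,0,0],[0,0,0.015,0,0,0],[0,0,0.015,0,0,0]]])

```text
time_s: 8.88
position: [0.4222, 0.2025, 0.124]
tcp_rot: [[0.065, 0.998, 0.001], [0.998, -0.065, 0.0], [0.0, 0.001, -1.0]]
force: [-0.1, -0.1, -0.4]
opening: 0.154
grasp_force: 30.0
```

Scaled: 0.004 m is 0.01, 0.003 m is 0.0075.

Request:
play_rows(motion=[[[0,0,0.0075,0,0,0],[0,0,0.01,0,0,0],[0,0,0.01,0,0,0]]])

```text
time_s: 9.13
position: [0.4218, 0.2026, 0.1194]
tcp_rot: [[0.065, 0.998, -0.0], [0.998, -0.065, -0.0], [-0.0, -0.0, -1.0]]
force: [0.7, -0.6, -1.0]
opening: 0.153
grasp_force: 30.0
```

```bash
python3 go.py .421 .202 .116 86.3; python3 -c "
from h import *
cap('wrist','w4.png')"
```

```text
t 9.1333 pos [0.4218 0.2026 0.1194] shift [-0.0007, -0.0007, 0.0034] len 0.004 turn [-0.02, 0.01, -0.04] rows 1.0 op 0.15292636483915356 F [ 0.7 -0.6 -1. ]
```

View pics/w4.png

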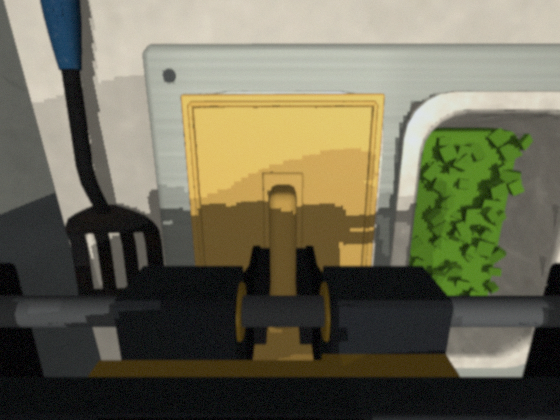

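Beige lid (far edge at row 97) sits over its pan, just above it. Lowering on.

Scaled: 0.003 m is 0.0075, 0.002 m is 0.005.

Request:
play_rows(motion=[[[0,-0.0013,0.005,0,0,0],[0,-0.0013,0.0075,0,0,0],[0,-0.0013,0.0075,0,0,0],[0,-0.0013,0.0075,0,0,0]]])

```text
time_s: 9.52
position: [0.4218, 0.2027, 0.1176]
tcp_rot: [[0.065, 0.998, 0.001], [0.998, -0.065, 0.0], [0.0, 0.001, -1.0]]
force: [-1.5, -1.1, 9.5]
opening: 0.149
grasp_force: 30.0
```

Scaled: 0.003 m is 0.0075, 0.002 m is 0.005.

Request:
play_rows(motion=[[[0,0,0.005,0,0,0],[0,0,0.0075,0,0,0],[0,0,0.0075,0,0,0],[0,0,0.0075,0,0,0]]])

```text
time_s: 9.85
position: [0.4218, 0.2027, 0.1173]
tcp_rot: [[0.065, 0.998, 0.003], [0.998, -0.065, 0.0], [0.001, 0.003, -1.0]]
force: [-7.1, -1.8, 34.0]
opening: 0.153
grasp_force: 30.0
```

Scaled: 0.003 m is 0.0075, 0.002 m is 0.005.

Request:
play_rows(motion=[[[0,0,0.005,0,0,0],[0,0,0.0075,0,0,0],[0,0,0.0075,0,0,0],[0,0,0.0075,0,0,0]]])

```text
time_s: 10.18
position: [0.4219, 0.2029, 0.1151]
tcp_rot: [[0.065, 0.998, 0.003], [0.998, -0.065, 0.001], [0.001, 0.003, -1.0]]
force: [-7.8, -2.8, 42.4]
opening: 0.155
grasp_force: 30.0
```

Scaled: -0.006 m is -0.015.

Request:
play_rows(motion=[[[0,0,-0.015,0,0,0],[0,0,-0.015,0,0,0],[0,0,-0.015,0,0,0],[0,0,-0.015,0,0,0],[0,0,-0.015,0,0,0]]], fingers=0.045)

```text
time_s: 10.6
position: [0.4211, 0.2025, 0.1159]
tcp_rot: [[0.065, 0.998, -0.001], [0.998, -0.065, -0.0], [-0.0, -0.001, -1.0]]
force: [0.2, 0.3, 0.1]
opening: 0.445
grasp_force: 0.0
```

Scaled: -0.15 m is -0.375, -0.13 m is -0.325.

Request:
play_rows(motion=[[[0,0,-0.05,0,0,0],[-0.025,0,-0.15,0,0,0],[-0.075,0,-0.25,0,0,0],[-0.125,0,-0.325,0,0,0],[-0.125,0,-0.375,0,0,0],[-0.125,0,-0.375,0,0,0],[-0.125,0,-0.375,0,0,0]]])

```text
time_s: 11.18
position: [0.4186, 0.1526, 0.2669]
tcp_rot: [[0.066, 0.998, 0.002], [0.998, -0.066, 0.0], [0.0, 0.002, -1.0]]
force: [-1.2, -0.6, -0.4]
opening: 0.518
grasp_force: 0.0
```

```bash
cat > chk.py <<'E'
from h import *
import sys
cam,name,x,y=sys.argv[1],sys.argv[2],float(sys.argv[3]),float(sys.argv[4]);P=RND if name=='round_lid' else LID
c=cap(cam,sys.argv[6] if len(sys.argv)>6 else None);zs=[float(q) for q in sys.argv[5].split(',')]
for r in finder.outline_of(cam,name):
    m=np.asarray(r['pixels']);ys,xs=np.nonzero(m)
    e=proj(c,[x,y,zs[0]+.01])[0]
    if np.hypot(xs.mean()-e[0],ys.mean()-e[1])<(20 if cam!='wrist' else 150):
        for z in zs: print(round(r['confidence'],2),len(xs),z,fit(c,m,P,(x,y),z,[0] if P is RND else [60,90,120]).tolist())
E
python3 chk.py wrist nut_lid .421 .202 .07,.078 w5.png; python3 chk.py side nut_lid .421 .202 .07,.078;python3 go.py .6035 -.0767 .12 79.6
```

```text
0.83 20215 0.07 [0.4204, 0.2029, 86.3275, 0.0111]
0.83 20215 0.078 [0.4205, 0.2017, 86.1867, 0.0497]
0.55 817 0.07 [0.4234, 0.1971, 86.2402, 0.0716]
0.55 817 0.078 [0.4163, 0.2144, 85.9003, 0.0797]
t 11.3833 pos [0.417  0.1528 0.2647] shift [-0.2169, 0.2016, 0.144] len 0.329 turn [-0.24, 0.05, 6.68] rows 8.0 op 0.5137105237231722 F [-0.8  0.2 -1. ]
```

View pics/w5.png

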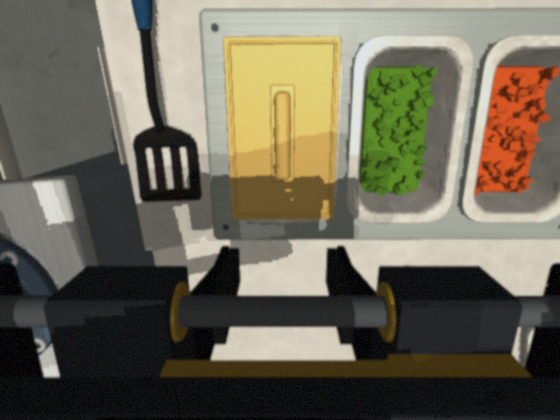

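The beige lid is seated; it spans columns 225 to 340 over its pan. Next is the green lid.

Scaled: -0.217 m is -0.5425, 0.2015 m is 0.5038, 6.7 degrees is 0.0585.

Request:
play_rows(motion=[[[-0.0675,0.0625,0,0,0,0.0087],[-0.135,0.125,0.025,0,0,0.0175],[-0.2025,0.1875,0.05,0,0,0.0262],[-0.27,0.25,0.1,0,0,0.0349],[-0.3375,0.3125,0.15,0,0,0.0436],[-0.405,0.375,0.2,0,0,0.0524],[-0.4725,0.4375,0.25,0,0,0.0585],[-0.5425,0.5038,0.275,0,0,0.0585]]])

```text
time_s: 12.05
position: [0.6033, -0.0772, 0.1517]
tcp_rot: [[0.181, 0.983, -0.008], [0.983, -0.181, 0.003], [0.001, -0.009, -1.0]]
force: [0.5, 0.2, -0.6]
opening: 0.525
grasp_force: 0.0
```

Scaled: 0.03 m is 0.075.

Request:
play_rows(motion=[[[0,0,0.075,0,0,0],[0,0,0.075,0,0,0],[0,0,0.075,0,0,0]]])

```text
time_s: 12.3
position: [0.6027, -0.0763, 0.1231]
tcp_rot: [[0.182, 0.983, -0.008], [0.983, -0.182, 0.003], [0.001, -0.008, -1.0]]
force: [0.8, 0.5, -0.1]
opening: 0.519
grasp_force: 0.0
```

```bash
python3 go.py .6035 -.0767 .033 79.6
```

```text
t 12.3 pos [ 0.6027 -0.0763  0.1231] shift [-0.0003, 0.0016, 0.0901] len 0.09 turn [-0.48, -0.07, -0.07] rows 3.0 op 0.5190769675781776 F [ 0.8  0.5 -0.1]
```

Scaled: 0.089 m is 0.2225, 0.07 m is 0.175, -0.4 degrees is -0.0035.

Request:
play_rows(motion=[[[0,0.0025,0.1,-0.0035,0,0],[0,0.0025,0.175,-0.0035,0,0],[0,0.0025,0.2125,-0.0035,0,0],[0,0.0025,0.2225,-0.0035,0,0],[0,0.0025,0.2225,-0.0035,0,0]]])

```text
time_s: 12.72
position: [0.6053, -0.076, 0.0372]
tcp_rot: [[0.18, 0.984, 0.005], [0.984, -0.18, -0.001], [0.0, 0.005, -1.0]]
force: [0.2, -0.3, 0.9]
opening: 0.512
grasp_force: 0.0
```

Request:
play_rows(motion=[[[0,0,0,0,0,0],[0,0,0,0,0,0],[0,0,0,0,0,0],[0,0,0,0,0,0],[0,0,0,0,0,0],[0,0,0,0,0,0],[0,0,0,0,0,0],[0,0,0,0,0,0]]], fingers=0)

```text
time_s: 13.38
position: [0.6061, -0.0773, 0.0382]
tcp_rot: [[0.181, 0.983, 0.007], [0.983, -0.181, -0.001], [-0.0, 0.007, -1.0]]
force: [-1.7, 1.0, 5.3]
opening: 0.157
grasp_force: 30.0
```

Scaled: -0.16 m is -0.4, -0.13 m is -0.325.

Request:
play_rows(motion=[[[0,0,0,0,0,0],[0,0,0,0,0,0],[0,0,-0.05,0,0,0],[0,0,-0.125,0,0,0],[0,0,-0.225,0,0,0],[0,0,-0.325,0,0,0],[0,0,-0.4,0,0,0],[0,0,-0.4,0,0,0]]])

```text
time_s: 14.05
position: [0.6091, -0.0782, 0.2045]
tcp_rot: [[0.181, 0.983, 0.02], [0.983, -0.181, -0.005], [-0.002, 0.021, -1.0]]
force: [0.8, -0.9, -0.3]
opening: 0.158
grasp_force: 30.0
```

```bash
python3 go.py .5385 .195 .19 86.3
```

```text
t 14.05 pos [ 0.6091 -0.0782  0.2045] shift [0.2559, -0.1192, 0.0115] len 0.283 turn [1.19, 0.17, -6.75] rows 7.0 op 0.15757444890714709 F [ 0.8 -0.9 -0.3]
```

Scaled: 0.256 m is 0.64, 0.224 m is 0.56, 1.2 degrees is 0.0105.

Request:
play_rows(motion=[[[0.08,-0.0375,0,0.0017,0,-0.0087],[0.16,-0.075,0,0.0035,0,-0.0175],[0.24,-0.1125,0,0.0052,0,-0.0262],[0.32,-0.15,0,0.007,0,-0.0349],[0.4,-0.1875,0,0.0087,0,-0.0436],[0.48,-0.225,0,0.0096,0,-0.0524],[0.56,-0.2625,0.025,0.0105,0.0017,-0.0585],[0.64,-0.2975,0.025,0.0105,0.0017,-0.0585]]])

```text
time_s: 14.72
position: [0.5322, 0.1975, 0.1844]
tcp_rot: [[0.065, 0.998, -0.018], [0.998, -0.065, 0.004], [0.003, -0.018, -1.0]]
force: [-0.5, -0.1, -1.3]
opening: 0.154
grasp_force: 30.0
```

Request:
play_rows(motion=[[[0,0,0,0,0,0],[0,0,0,0,0,0],[0,0,0,0,0,0]]])

```text
time_s: 14.97
position: [0.5342, 0.1961, 0.1859]
tcp_rot: [[0.065, 0.998, -0.014], [0.998, -0.065, 0.004], [0.003, -0.015, -1.0]]
force: [0.0, -0.8, -1.4]
opening: 0.156
grasp_force: 30.0
```

```bash
python3 go.py .5385 .195 .19 86.3; python3 inhand.py; python3 -c "
from h import *
cap('wrist','w6.png')"
```

```text
t 14.9667 pos [0.5342 0.1961 0.1859] shift [-0.0009, 0.0043, -0.0041] len 0.006 turn [-0.84, -0.18, -0.0] rows 1.0 op 0.1559989612405647 F [ 0.  -0.8 -1.4]
0 [[399.0, 93.0], [176.0, 93.0], [302.0, 202.0], [271.0, 202.0]]
0.005 [[396.0, 94.0], [179.0, 93.0], [302.0, 199.0], [271.0, 199.0]]
0.01 [[393.0, 94.0], [183.0, 94.0], [301.0, 196.0], [272.0, 196.0]]
```

View pics/w6.png

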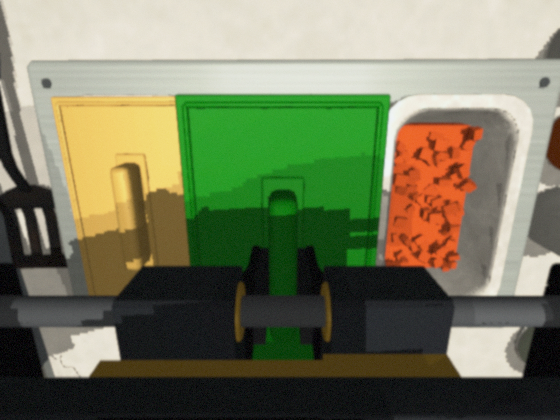

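Green lid held over its pan (columns 177 to 388, far edge row 95). Lowering.

Scaled: 0.062 m is 0.155, 0.01 m is 0.025, -0.8 degrees is -0.007.

Request:
play_rows(motion=[[[-0.0025,0.01,0.025,-0.007,0,0],[-0.0025,0.01,0.075,-0.007,0,0],[-0.0025,0.01,0.125,-0.007,0,0],[-0.0025,0.01,0.155,-0.007,0,0],[-0.0025,0.01,0.155,-0.007,0,0],[-0.0025,0.01,0.155,-0.007,0,0],[-0.0025,0.01,0.155,-0.007,0,0]]])

```text
time_s: 15.65
position: [0.5386, 0.1946, 0.1254]
tcp_rot: [[0.067, 0.998, 0.002], [0.998, -0.067, 0.004], [0.004, 0.002, -1.0]]
force: [-0.1, 0.2, -0.1]
opening: 0.159
grasp_force: 30.0
```

```bash
python3 go.py .5385 .195 .107 86.3
```

```text
t 15.65 pos [0.5386 0.1946 0.1254] shift [0.0003, -0.0002, 0.0184] len 0.018 turn [0.1, -0.24, -0.13] rows 1.0 op 0.15895860011843657 F [-0.1  0.2 -0.1]
```

Scaled: 0.014 m is 0.035, 0.012 m is 0.03.

Request:
play_rows(motion=[[[0,0,0.0125,0,0,0],[0,0,0.0225,0,0,0],[0,0,0.03,0,0,0],[0,0,0.035,0,0,0],[0,0,0.035,0,0,0]]])

```text
time_s: 16.07
position: [0.5372, 0.1954, 0.1103]
tcp_rot: [[0.065, 0.998, -0.0], [0.998, -0.065, 0.004], [0.004, -0.001, -1.0]]
force: [-0.2, -0.9, -1.2]
opening: 0.157
grasp_force: 30.0
```

Scaled: 0.004 m is 0.01, 0.002 m is 0.005.

Request:
play_rows(motion=[[[0,0,0.005,0,0,0],[0,0,0.01,0,0,0],[0,0,0.01,0,0,0],[0,0,0.01,0,0,0]]])

```text
time_s: 16.4
position: [0.5377, 0.1956, 0.1081]
tcp_rot: [[0.065, 0.998, 0.002], [0.998, -0.065, 0.004], [0.004, 0.001, -1.0]]
force: [-2.3, -0.6, 7.0]
opening: 0.156
grasp_force: 30.0
```

Request:
play_rows(motion=[[[0,0,0,0,0,0],[0,0,0,0,0,0],[0,0,0,0,0,0],[0,0,0,0,0,0],[0,0,0,0,0,0]]], fingers=0.045)

```text
time_s: 16.82
position: [0.5375, 0.1954, 0.1064]
tcp_rot: [[0.065, 0.998, 0.0], [0.998, -0.065, 0.004], [0.004, -0.0, -1.0]]
force: [0.2, 0.3, 0.1]
opening: 0.45
grasp_force: 0.0
```

Scaled: -0.17 m is -0.425, -0.16 m is -0.4.

Request:
play_rows(motion=[[[0,0,-0.05,0,0,0],[-0.025,0,-0.15,0,0,0],[-0.075,0,-0.25,0,0,0],[-0.125,0,-0.325,0,0,0],[-0.125,0,-0.4,0,0,0],[-0.125,0,-0.425,0,0,0],[-0.125,0,-0.425,0,0,0],[-0.125,0,-0.425,0,0,0]]])

```text
time_s: 17.48
position: [0.5337, 0.1451, 0.2759]
tcp_rot: [[0.065, 0.998, -0.0], [0.998, -0.065, 0.004], [0.004, -0.0, -1.0]]
force: [-1.3, -0.1, 0.6]
opening: 0.519
grasp_force: 0.0
```

```bash
python3 chk.py wrist green_lid .539 .195 .07,.078; python3 chk.py wrist nut_lid .42 .203 .07; python3 go.py .53 -.27 .32 86.3
```

```text
0.97 19066 0.07 [0.5363, 0.1952, 86.2218, 0.0095]
0.97 19066 0.078 [0.5356, 0.1939, 86.2573, 0.0511]
0.91 19115 0.07 [0.4205, 0.2031, 86.4512, 0.0168]
t 17.6833 pos [0.5329 0.1452 0.2742] shift [-0.4143, 0.0238, -0.0473] len 0.418 turn [-0.25, -0.19, -0.02] rows 11.0 op 0.5170241661729321 F [-1.5  0.4 -0.3]
```

Scaled: -0.32 m is -0.8, -0.02 m is -0.05.

Request:
play_rows(motion=[[[-0.1,0.005,-0.025,0,0,0],[-0.2,0.01,-0.05,0,0,0],[-0.3,0.015,-0.075,0,0,0],[-0.4,0.0225,-0.1,0,0,0],[-0.5,0.0275,-0.115,0,0,0],[-0.6,0.0325,-0.115,0,0,0],[-0.7,0.0375,-0.115,0,0,0],[-0.8,0.045,-0.115,0,0,0]]])

```text
time_s: 18.35
position: [0.5304, -0.1772, 0.3198]
tcp_rot: [[0.065, 0.998, -0.002], [0.998, -0.065, 0.005], [0.005, -0.002, -1.0]]
force: [1.4, 0.4, -0.4]
opening: 0.515
grasp_force: 0.0
```

Scaled: -0.094 m is -0.235, 0.005 m is 0.0125.

Request:
play_rows(motion=[[[-0.1,0.005,0,0,0,0],[-0.2,0.0125,0,0,0,0],[-0.235,0.015,0,0,0,0],[-0.235,0.015,0,0,0,0],[-0.235,0.015,0,0,0,0],[-0.235,0.015,0,0,0,0]]])

```text
time_s: 18.85
position: [0.5307, -0.2683, 0.3198]
tcp_rot: [[0.065, 0.998, -0.002], [0.998, -0.065, 0.006], [0.006, -0.002, -1.0]]
force: [0.0, 0.2, -0.1]
opening: 0.519
grasp_force: 0.0
```

```bash
python3 chk.py wrist orange_lid .632 -.328 0 w7.png; python3 chk.py wrist round_lid .4346 -.319 0;  python3 go.py .632 -.328 .12 105.7
```

```text
0.62 8709 0.0 [0.6308, -0.3275, -73.7125, 0.0409]
0.87 1211 0.0 [0.4346, -0.319, 0.0, 1.0]
0.76 2520 0.0 [0.4346, -0.3183, 3.6095, 0.0387]
0.58 672 0.0 [0.4346, -0.319, 0.0, 1.0]
t 19.05 pos [ 0.5312 -0.2682  0.321 ] shift [-0.0541, 0.1044, 0.2007] len 0.233 turn [0.04, -0.24, -19.33] rows 6.0 op 0.5180058110872394 F [0.1 0.2 0. ]
```

View pics/w7.png

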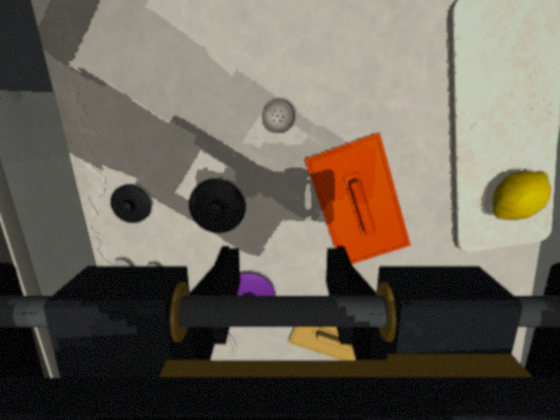

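View shows the orange lid at (358,198), the large black lid at (217,205), the small one at (131,203), purple at (255,283) and the salt at (278,115). Picking the orange lid.

Scaled: 0.2 m is 0.5, 0.12 m is 0.3, -19.9 degrees is -0.1737.

Request:
play_rows(motion=[[[-0.0225,0.0425,0.075,0,0,-0.0305],[-0.045,0.085,0.15,0,0,-0.0611],[-0.0675,0.1275,0.225,0,0,-0.0916],[-0.09,0.17,0.3,0,0,-0.1222],[-0.1125,0.2125,0.375,0,0,-0.1527],[-0.1338,0.2588,0.45,0,0,-0.1737],[-0.1338,0.2588,0.5,0,0,-0.1737],[-0.1338,0.2588,0.5,0,0,-0.1737]]])

```text
time_s: 19.72
position: [0.6289, -0.3266, 0.1148]
tcp_rot: [[-0.279, 0.96, -0.008], [0.96, 0.279, 0.01], [0.012, -0.005, -1.0]]
force: [-1.2, 1.4, -1.6]
opening: 0.518
grasp_force: 0.0
```

Scaled: 0.05 m is 0.125, 0.04 m is 0.1.

Request:
play_rows(motion=[[[0,0,0.05,0,0,0],[0,0,0.1,0,0,0],[0,0,0.125,0,0,0],[0,0,0.125,0,0,0],[0,0,0.125,0,0,0]]])

```text
time_s: 20.13
position: [0.631, -0.3288, 0.0716]
tcp_rot: [[-0.279, 0.96, 0.001], [0.96, 0.279, 0.004], [0.003, 0.002, -1.0]]
force: [1.0, -0.1, 0.3]
opening: 0.512
grasp_force: 0.0
```

```bash
python3 go.py .631 -.3275 .033 106.3
```

```text
t 20.1333 pos [ 0.631  -0.3288  0.0716] shift [0.0011, 0.0002, 0.0386] len 0.039 turn [0.09, -0.2, -0.13] rows 1.0 op 0.5121099022211609 F [ 1.  -0.1  0.3]
```

Scaled: 0.036 m is 0.09, 0.001 m is 0.0025.

Request:
play_rows(motion=[[[0.0025,0,0.0375,0,0,0],[0.0025,0,0.07,0,0,0],[0.0025,0,0.09,0,0,0],[0.0025,0,0.09,0,0,0],[0.0025,0,0.09,0,0,0]]])

```text
time_s: 20.55
position: [0.6304, -0.3279, 0.0344]
tcp_rot: [[-0.278, 0.961, -0.0], [0.961, 0.278, 0.004], [0.004, 0.001, -1.0]]
force: [0.1, -0.7, -0.8]
opening: 0.516
grasp_force: 0.0
```

Request:
play_rows(motion=[[[0,0,0,0,0,0],[0,0,0,0,0,0],[0,0,0,0,0,0],[0,0,0,0,0,0],[0,0,0,0,0,0],[0,0,0,0,0,0],[0,0,0,0,0,0],[0,0,0,0,0,0]]], fingers=0)

```text
time_s: 21.22
position: [0.631, -0.3282, 0.035]
tcp_rot: [[-0.278, 0.961, 0.001], [0.961, 0.278, 0.004], [0.003, 0.002, -1.0]]
force: [1.2, -0.8, 0.9]
opening: 0.157
grasp_force: 30.0
```

Scaled: -0.18 m is -0.45, -0.16 m is -0.4.

Request:
play_rows(motion=[[[0,0,0,0,0,0],[0,0,0,0,0,0],[0,0,-0.05,0,0,0],[0,0,-0.125,0,0,0],[0,0,-0.225,0,0,0],[0,0,-0.325,0,0,0],[0,0,-0.4,0,0,0],[0,0,-0.45,0,0,0]]])

```text
time_s: 21.88
position: [0.6314, -0.3296, 0.2187]
tcp_rot: [[-0.278, 0.961, 0.004], [0.961, 0.278, 0.001], [-0.0, 0.004, -1.0]]
force: [0.1, -0.5, -0.4]
opening: 0.154
grasp_force: 30.0
```

```bash
python3 go.py .655 .188 .21 86.3
```

```text
t 21.8833 pos [ 0.6314 -0.3296  0.2187] shift [0.4906, 0.1666, 0.0092] len 0.518 turn [0.25, -0.01, 19.85] rows 13.0 op 0.15406809341677644 F [ 0.1 -0.5 -0.4]
```

Run:
```python
from h import *
c=cap('side','side2.png');print(unproj(c,[[148,258],[160,255],[176,242],[188,232]],0).round(3).tolist())
c=cap('scene','scene2.png');im=cv2.imread('pics/scene2.png')[80:280,100:400];cv2.imwrite('pics/s2.png',cv2.resize(im,(800,533),interpolation=cv2.INTER_CUBIC))
```

```text
[[0.83, 0.258, 0.0], [0.804, 0.224, 0.0], [0.807, 0.11, 0.0], [0.81, 0.014, 0.0]]
```

View pics/s2.png

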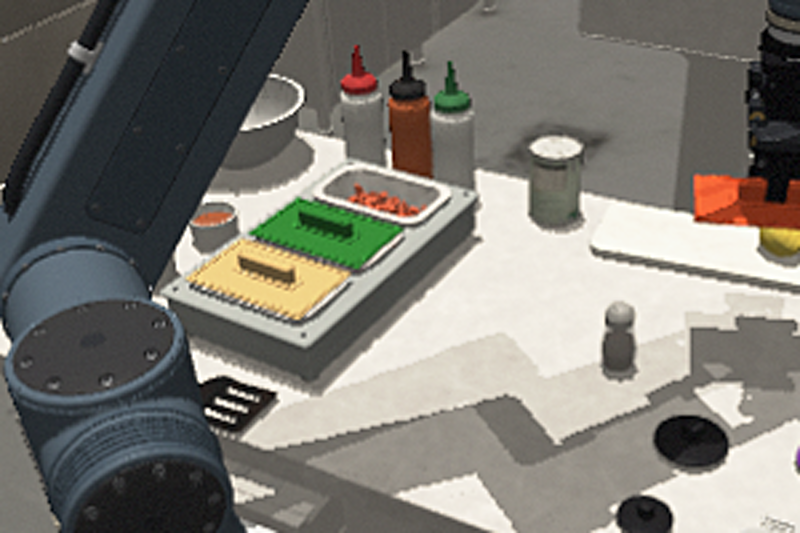

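The beige and green lids are seated on their pans. The orange lid is in hand, and the bottles stand at x ≥ 0.78, clear of the gripper's reach. Carrying the orange lid over.

Scaled: 0.3 m is 0.75, 0.263 m is 0.6575, 12 degrees is 0.1047.

Request:
play_rows(motion=[[[0.0875,0.03,0,0,0,0.0131],[0.1825,0.0625,0,0,0,0.0262],[0.2775,0.095,0,0,0,0.0393],[0.3725,0.1275,0,0,0,0.0524],[0.4675,0.16,0,0,0,0.0654],[0.5625,0.1925,0,0,0,0.0785],[0.6575,0.225,0,0,0,0.0916],[0.75,0.255,0,0,0,0.1047]]])

```text
time_s: 22.65
position: [0.6435, -0.01, 0.2135]
tcp_rot: [[-0.071, 0.997, -0.004], [0.997, 0.071, 0.005], [0.005, -0.004, -1.0]]
force: [1.0, 0.1, -0.3]
opening: 0.165
grasp_force: 30.0
```

Request:
play_rows(motion=[[[0,0,0,0,0,0],[0,0,0,0,0,0]]])

```text
time_s: 22.82
position: [0.6435, -0.0094, 0.2137]
tcp_rot: [[-0.077, 0.997, -0.004], [0.997, 0.077, 0.004], [0.005, -0.004, -1.0]]
force: [-0.1, -1.0, -0.9]
opening: 0.159
grasp_force: 30.0
```

```bash
python3 go.py .655 .188 .2 86.3
```

```text
t 22.8167 pos [ 0.6435 -0.0094  0.2137] shift [0.1959, 0.0267, 0.0145] len 0.198 turn [-0.23, -0.25, 8.12] rows 5.0 op 0.15851553985439695 F [-0.1 -1.  -0.9]
```

Scaled: 0.196 m is 0.49, 0.005 m is 0.0125, 8.1 degrees is 0.0707.

Request:
play_rows(motion=[[[0.0875,0.0125,0,0,0,0.0131],[0.175,0.0225,0,0,0,0.0262],[0.2625,0.035,0.0075,0,0,0.0393],[0.35,0.0475,0.015,0,0,0.0524],[0.425,0.0575,0.025,0,0,0.0654],[0.49,0.0675,0.035,-0.0009,-0.0017,0.0707],[0.49,0.0675,0.035,-0.0009,-0.0017,0.0707],[0.49,0.0675,0.035,-0.0009,-0.0017,0.0707]]])

```text
time_s: 23.48
position: [0.6572, 0.1851, 0.2007]
tcp_rot: [[0.067, 0.998, -0.001], [0.998, -0.067, -0.001], [-0.001, -0.001, -1.0]]
force: [0.0, 0.6, -1.6]
opening: 0.157
grasp_force: 30.0
```

Scaled: 0.075 m is 0.1875, 0.06 m is 0.15.

Request:
play_rows(motion=[[[0,0,0.075,0,0,0],[0,0,0.15,0,0,0],[0,0,0.1875,0,0,0],[0,0,0.1875,0,0,0],[0,0,0.1875,0,0,0]]])

```text
time_s: 23.9
position: [0.6577, 0.1829, 0.1263]
tcp_rot: [[0.071, 0.997, -0.001], [0.997, -0.071, -0.001], [-0.001, -0.001, -1.0]]
force: [0.9, 0.4, -0.4]
opening: 0.159
grasp_force: 30.0
```

```bash
python3 go.py .655 .188 .105 86.3
```

```text
t 23.9 pos [0.6577 0.1829 0.1263] shift [0.0049, -0.003, 0.0213] len 0.022 turn [-0.04, 0.03, -0.39] rows 1.0 op 0.15890078956259568 F [ 0.9  0.4 -0.4]
```

Scaled: 0.017 m is 0.0425, 0.014 m is 0.035, -0.3 degrees is -0.0026.

Request:
play_rows(motion=[[[0.0113,-0.005,0,0,0,-0.0026],[0.0113,-0.005,0.0125,0,0,-0.0026],[0.0113,-0.005,0.025,0,0,-0.0026],[0.0113,-0.005,0.035,0,0,-0.0026],[0.0113,-0.005,0.0425,0,0,-0.0026],[0.0113,-0.005,0.0425,0,0,-0.0026]]])

```text
time_s: 24.4
position: [0.6558, 0.1899, 0.11]
tcp_rot: [[0.064, 0.998, 0.001], [0.998, -0.064, 0.0], [0.0, 0.001, -1.0]]
force: [-0.6, 0.6, -1.0]
opening: 0.159
grasp_force: 30.0
```

Scaled: 0.005 m is 0.0125, 0.004 m is 0.01.

Request:
play_rows(motion=[[[0,0,0.005,0,0,0],[0,0,0.01,0,0,0],[0,0,0.0125,0,0,0],[0,0,0.0125,0,0,0]]])

```text
time_s: 24.73
position: [0.6562, 0.1899, 0.1054]
tcp_rot: [[0.064, 0.998, 0.002], [0.998, -0.064, 0.0], [0.0, 0.002, -1.0]]
force: [0.1, -0.7, -1.2]
opening: 0.156
grasp_force: 30.0
```

Scaled: 0.001 m is 0.0025.

Request:
play_rows(motion=[[[0,0,0.0025,0,0,0],[0,0,0.0025,0,0,0],[0,0,0.0025,0,0,0],[0,0,0.0025,0,0,0],[0,0,0.0025,0,0,0]]], fingers=0.045)

```text
time_s: 25.15
position: [0.6566, 0.1899, 0.1049]
tcp_rot: [[0.064, 0.998, 0.003], [0.998, -0.064, 0.0], [0.001, 0.003, -1.0]]
force: [-0.4, 0.2, 0.1]
opening: 0.445
grasp_force: 0.0
```

Scaled: -0.17 m is -0.425, -0.16 m is -0.4.

Request:
play_rows(motion=[[[0,0,-0.05,0,0,0],[-0.025,0,-0.15,0,0,0],[-0.075,0,-0.25,0,0,0],[-0.125,0,-0.325,0,0,0],[-0.125,0,-0.4,0,0,0],[-0.125,0,-0.425,0,0,0],[-0.125,0,-0.425,0,0,0],[-0.125,0,-0.425,0,0,0]]])

```text
time_s: 25.82
position: [0.6524, 0.1403, 0.2742]
tcp_rot: [[0.063, 0.998, 0.002], [0.998, -0.063, 0.001], [0.001, 0.002, -1.0]]
force: [0.1, 0.8, 0.2]
opening: 0.517
grasp_force: 0.0
```

```bash
python3 chk.py wrist orange_lid .655 .188 .07,.078; python3 go.py .4346 -.3185 .25 75
```

```text
0.61 887 0.07 [0.8194, 0.1436, -81.3296, 1.0]
0.61 887 0.078 [0.8194, 0.1436, -81.3296, 1.0]
t 25.9167 pos [0.6513 0.1404 0.272 ] shift [-0.4717, -0.1873, 0.0224] len 0.508 turn [-0.16, 0.01, 11.39] rows 13.0 op 0.5132971484134793 F [-0.7  0.  -0.6]
```

Run:
```python
from h import *
c=cap('wrist','w8.png');h=cv2.cvtColor(c['frame'],cv2.COLOR_RGB2HSV)
m=((h[...,0]<14)&(h[...,1]>150)&(h[...,2]>70)).astype(np.uint8);m=cv2.morphologyEx(m,cv2.MORPH_CLOSE,np.ones((9,9)))
n,l,st,_=cv2.connectedComponentsWithStats(m);i=1+st[1:,4].argmax();print(st[i])
for z in(.07,.078):print(fit(c,l==i,LID,(.655,.188),z,[90]))
```

```text
[  229    39   114   180 19169]
[6.55100e-01 1.89000e-01 8.62908e+01 2.34000e-02]
[6.5460e-01 1.8780e-01 8.6458e+01 6.8300e-02]
```

View pics/w8.png

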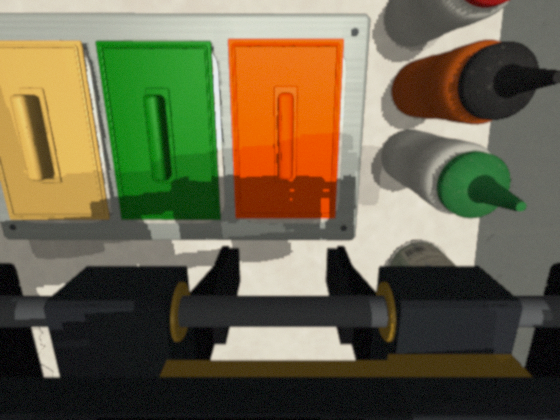

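All three rectangular lids are seated (beige (40,130), green (158,135), orange (287,135)). Next is the round lid.

Scaled: -0.29 m is -0.725, -0.259 m is -0.6475.

Request:
play_rows(motion=[[[-0.0925,-0.0375,0,0,0,0],[-0.185,-0.0725,0,0,0,0],[-0.2775,-0.11,0,0,0,0],[-0.37,-0.1475,0,0,0,0],[-0.4625,-0.1825,0,0,0,0],[-0.555,-0.22,0,0,0,0],[-0.6475,-0.2575,0,0,0,0],[-0.725,-0.2875,0,0,0,0]]])

```text
time_s: 26.63
position: [0.5174, -0.1434, 0.2723]
tcp_rot: [[0.064, 0.998, -0.002], [0.998, -0.064, 0.002], [0.002, -0.002, -1.0]]
force: [0.7, 0.7, -0.2]
opening: 0.517
grasp_force: 0.0
```

Scaled: -0.182 m is -0.455, -0.15 m is -0.375.

Request:
play_rows(motion=[[[-0.0925,-0.035,0,0,0,0],[-0.185,-0.0725,0,0,0,0],[-0.2775,-0.11,0,0,0,0],[-0.375,-0.15,0.025,0,0,0],[-0.455,-0.18,0.05,0,0,0],[-0.455,-0.18,0.05,0,0,0],[-0.455,-0.18,0.05,0,0,0],[-0.455,-0.18,0.05,0,0,0]]])

```text
time_s: 27.3
position: [0.4358, -0.3182, 0.2525]
tcp_rot: [[0.064, 0.998, 0.0], [0.998, -0.064, 0.003], [0.003, -0.0, -1.0]]
force: [0.1, 0.3, -0.3]
opening: 0.519
grasp_force: 0.0
```

```bash
python3 chk.py wrist round_lid .4346 -.3185 0;python3 go.py .4346 -.3185 .035 86.3
```

```text
0.83 1459 0.0 [0.4346, -0.3185, 0.0, 1.0]
0.74 3650 0.0 [0.4339, -0.3186, 0.5772, 0.052]
0.71 1906 0.0 [0.4346, -0.3185, 0.0, 1.0]
t 27.4 pos [ 0.4366 -0.3177  0.2535] shift [-0.0014, -0.0022, 0.2185] len 0.218 turn [0.07, -0.11, 0.15] rows 6.0 op 0.5181102208473561 F [-0.7  0.4 -0.1]
```

Scaled: 0.18 m is 0.45, 0.15 m is 0.375.

Request:
play_rows(motion=[[[0,-0.005,0.1,0,0,0],[0,-0.005,0.2,0,0,0],[0,-0.005,0.3,0,0,0],[0,-0.005,0.375,0,0,0],[0,-0.005,0.425,0,0,0],[0,-0.005,0.45,0,0,0],[0,-0.005,0.45,0,0,0],[0,-0.005,0.45,0,0,0]]])

```text
time_s: 28.07
position: [0.4354, -0.3184, 0.0744]
tcp_rot: [[0.062, 0.998, 0.002], [0.998, -0.062, 0.0], [0.0, 0.002, -1.0]]
force: [-0.8, 0.1, -0.2]
opening: 0.52
grasp_force: 0.0
```

Scaled: 0.037 m is 0.0925, 0.03 m is 0.075.

Request:
play_rows(motion=[[[0,0,0.0375,0,0,0],[0,0,0.075,0,0,0],[0,0,0.0925,0,0,0],[0,0,0.0925,0,0,0],[0,0,0.0925,0,0,0]]])

```text
time_s: 28.48
position: [0.4352, -0.3193, 0.038]
tcp_rot: [[0.063, 0.998, 0.003], [0.998, -0.063, -0.001], [-0.001, 0.003, -1.0]]
force: [-0.7, 0.4, 0.6]
opening: 0.516
grasp_force: 0.0
```

```bash
python3 go.py .4342 -.3185 .035 86.3
```

```text
t 28.4833 pos [ 0.4352 -0.3193  0.038 ] shift [0.0008, -0.0011, 0.003] len 0.003 turn [0.19, 0.04, 0.06] rows 1.0 op 0.5156395419565757 F [-0.7  0.4  0.6]
```

Scaled: 0.0025 m is 0.0063, -0.001 m is -0.0025.

Request:
play_rows(motion=[[[0.0025,-0.0025,0.0063,0,0,0],[0.0025,-0.0025,0.0063,0,0,0],[0.0025,-0.0025,0.0063,0,0,0]]])

```text
time_s: 28.73
position: [0.4339, -0.318, 0.0351]
tcp_rot: [[0.064, 0.998, 0.003], [0.998, -0.064, -0.0], [-0.0, 0.003, -1.0]]
force: [-0.2, -0.5, -0.1]
opening: 0.52
grasp_force: 0.0
```

Request:
play_rows(motion=[[[0,0,0,0,0,0],[0,0,0,0,0,0],[0,0,0,0,0,0],[0,0,0,0,0,0],[0,0,0,0,0,0],[0,0,0,0,0,0],[0,0,0,0,0,0],[0,0,0,0,0,0]]], fingers=0)

```text
time_s: 29.4
position: [0.4339, -0.318, 0.0346]
tcp_rot: [[0.064, 0.998, 0.002], [0.998, -0.064, 0.0], [0.0, 0.002, -1.0]]
force: [0.3, 0.2, 1.5]
opening: 0.27
grasp_force: 30.0
```

Scaled: -0.21 m is -0.525, -0.2 m is -0.5.

Request:
play_rows(motion=[[[0,0,-0.05,0,0,0],[0,0,-0.125,0,0,0],[0,0,-0.225,0,0,0],[0,0,-0.325,0,0,0],[0,0,-0.425,0,0,0],[0,0,-0.5,0,0,0],[0,0,-0.525,0,0,0],[0,0,-0.525,0,0,0]]])

```text
time_s: 30.07
position: [0.4343, -0.3191, 0.2474]
tcp_rot: [[0.064, 0.998, 0.007], [0.998, -0.064, -0.005], [-0.004, 0.007, -1.0]]
force: [0.1, -0.6, -0.9]
opening: 0.271
grasp_force: 30.0
```

```bash
python3 go.py .561 .32 .25 86.3
```

```text
t 30.0667 pos [ 0.4343 -0.3191  0.2474] shift [0.6458, 0.0858, -0.0047] len 0.652 turn [0.4, 0.24, 0.06] rows 16.0 op 0.2705012470027652 F [ 0.1 -0.6 -0.9]
```

Scaled: 0.325 m is 0.8125, 0.005 m is 0.0125.

Request:
play_rows(motion=[[[0.1,0.0125,0,0,0,0],[0.2025,0.0275,0,0,0,0],[0.305,0.04,0,0,0,0],[0.4075,0.055,0,0,0,0],[0.51,0.0675,0,0,0,0],[0.6125,0.08,0,0,0,0],[0.715,0.095,0,0,0,0],[0.8125,0.1075,0,0,0,0]]])

```text
time_s: 30.73
position: [0.4953, 0.0061, 0.2422]
tcp_rot: [[0.064, 0.998, -0.003], [0.998, -0.064, 0.002], [0.001, -0.003, -1.0]]
force: [1.1, -0.8, -0.1]
opening: 0.272
grasp_force: 30.0
```

Scaled: 0.32 m is 0.8, 0.286 m is 0.715.

Request:
play_rows(motion=[[[0.1,0.0125,0,0,0,0],[0.2025,0.0275,0,0,0,0],[0.305,0.04,0,0,0,0],[0.4075,0.055,0,0,0,0],[0.51,0.0675,0,0,0,0],[0.6125,0.08,0,0,0,0],[0.715,0.095,0,0,0,0],[0.8,0.1075,0,0,0,0]]])

```text
time_s: 31.4
position: [0.5587, 0.3227, 0.2415]
tcp_rot: [[0.062, 0.998, -0.003], [0.998, -0.062, -0.001], [-0.001, -0.003, -1.0]]
force: [1.2, 0.7, -0.5]
opening: 0.27
grasp_force: 30.0
```

Request:
play_rows(motion=[[[0,0,0,0,0,0],[0,0,0,0,0,0],[0,0,0,0,0,0]]])

```text
time_s: 31.65
position: [0.5586, 0.3194, 0.2421]
tcp_rot: [[0.063, 0.998, -0.003], [0.998, -0.063, -0.002], [-0.002, -0.003, -1.0]]
force: [-0.8, -0.4, -1.0]
opening: 0.272
grasp_force: 30.0
```

```bash
python3 m1.py wrist sauce_pot empty_pot; python3 -c "
from h import *
cap('wrist','w9.png')"; python3 go.py .561 .405 .16 86.3
```

```text
sauce_pot 0.71 4634 [0.5599, 0.4032, 6.7739, 0.0166]
empty_pot 0.65 4828 [0.4419, 0.4177, 10.037, 0.1001]
t 31.85 pos [0.56   0.3187 0.2445] shift [0.0862, -0.0047, 0.0845] len 0.121 turn [0.05, 0.01, -0.06] rows 3.0 op 0.27699607698041906 F [ 0.1  0.1 -0.7]
```

View pics/w9.png

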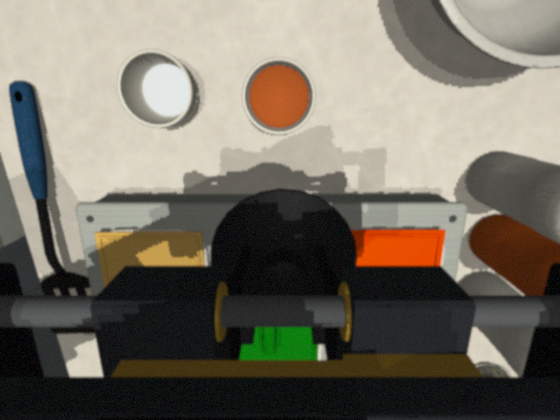

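The sauce ramekin is at (278,97), its fit good to 2%, and the held lid is level at (285,235).

Scaled: 0.12 m is 0.3, -0.0045 m is -0.0113.

Request:
play_rows(motion=[[[0.0875,-0.005,0,0,0,0],[0.1625,-0.0075,0.025,0,0,0],[0.2113,-0.0113,0.075,0,0,0],[0.2113,-0.0113,0.15,0,0,0],[0.2113,-0.0113,0.2125,0,0,0],[0.2113,-0.0113,0.275,0,0,0],[0.2113,-0.0113,0.3,0,0,0],[0.2113,-0.0113,0.3,0,0,0]]])

```text
time_s: 32.52
position: [0.5597, 0.4029, 0.122]
tcp_rot: [[0.065, 0.998, -0.004], [0.998, -0.065, -0.003], [-0.003, -0.004, -1.0]]
force: [-0.1, 0.5, -0.0]
opening: 0.27
grasp_force: 30.0
```

Scaled: 0.035 m is 0.0875, 0.025 m is 0.0625.

Request:
play_rows(motion=[[[0,0,0.025,0,0,0],[0,0,0.0625,0,0,0],[0,0,0.0875,0,0,0],[0,0,0.0875,0,0,0],[0,0,0.0875,0,0,0]]])

```text
time_s: 32.93
position: [0.5617, 0.4048, 0.0904]
tcp_rot: [[0.064, 0.998, 0.002], [0.998, -0.064, 0.0], [0.001, 0.002, -1.0]]
force: [-0.1, -0.6, 0.1]
opening: 0.27
grasp_force: 30.0
```

```bash
python3 go.py .56 .4033 .071 86.3; python3 go.py .56 .4033 .071 86.3;python3 m1.py side sauce_pot
```

```text
t 32.9333 pos [0.5617 0.4048 0.0904] shift [-0.0016, -0.0016, 0.0194] len 0.02 turn [0.14, -0.04, 0.03] rows 1.0 op 0.27046549655517965 F [-0.1 -0.6  0.1]
t 32.9333 pos [0.5617 0.4048 0.0904] shift [-0.0016, -0.0016, 0.0194] len 0.02 turn [0.14, -0.04, 0.03] rows 1.0 op 0.27046549655517965 F [-0.1 -0.6  0.1]
sauce_pot 0.86 423 [0.5657, 0.3948, -2.2296, 0.3544]
sauce_pot 0.43 483 [0.545, 0.4267, -11.4592, 1.0]
```

Scaled: 0.014 m is 0.035, 0.012 m is 0.03.

Request:
play_rows(motion=[[[-0.0025,-0.0025,0.0075,0,0,0],[-0.0025,-0.0025,0.015,0,0,0],[-0.0025,-0.0025,0.0225,0,0,0],[-0.0025,-0.0025,0.03,0,0,0],[-0.0025,-0.0025,0.035,0,0,0],[-0.0025,-0.0025,0.035,0,0,0],[-0.0025,-0.0025,0.035,0,0,0]]])

```text
time_s: 33.62
position: [0.5603, 0.4039, 0.0757]
tcp_rot: [[0.064, 0.998, 0.002], [0.998, -0.064, 0.0], [0.0, 0.002, -1.0]]
force: [-0.0, -0.4, -0.4]
opening: 0.274
grasp_force: 30.0
```

Scaled: 0.004 m is 0.01, 0.002 m is 0.005.

Request:
play_rows(motion=[[[0,0,0.0025,0,0,0],[0,0,0.005,0,0,0],[0,0,0.0075,0,0,0],[0,0,0.01,0,0,0],[0,0,0.01,0,0,0]]])

```text
time_s: 34.03
position: [0.5603, 0.4039, 0.0718]
tcp_rot: [[0.064, 0.998, 0.002], [0.998, -0.064, 0.0], [0.0, 0.002, -1.0]]
force: [-0.0, -0.4, -0.5]
opening: 0.27
grasp_force: 30.0
```

Scaled: 0.001 m is 0.0025.

Request:
play_rows(motion=[[[0,0,0.0025,0,0,0],[0,0,0.0025,0,0,0],[0,0,0.0025,0,0,0]]])

```text
time_s: 34.28
position: [0.5605, 0.404, 0.0712]
tcp_rot: [[0.064, 0.998, 0.002], [0.998, -0.064, 0.001], [0.001, 0.002, -1.0]]
force: [0.5, 0.8, 0.6]
opening: 0.271
grasp_force: 30.0
```

Request:
play_rows(motion=[[[0,0,0,0,0,0],[0,0,0,0,0,0],[0,0,0,0,0,0],[0,0,0,0,0,0],[0,0,0,0,0,0],[0,0,0,0,0,0]]], fingers=0.045)

```text
time_s: 34.78
position: [0.5604, 0.404, 0.071]
tcp_rot: [[0.064, 0.998, 0.002], [0.998, -0.064, 0.0], [0.001, 0.002, -1.0]]
force: [0.6, 0.4, -0.3]
opening: 0.51
grasp_force: 0.0
```

Scaled: -0.18 m is -0.45, -0.15 m is -0.375.

Request:
play_rows(motion=[[[0,0,-0.0375,0,0,0],[0,0,-0.1,0,0,0],[0,0,-0.2,0,0,0],[-0.075,0,-0.3,0,0,0],[-0.15,0,-0.375,0,0,0],[-0.15,0,-0.45,0,0,0],[-0.15,0,-0.45,0,0,0],[-0.15,0,-0.45,0,0,0]]])

```text
time_s: 35.45
position: [0.5578, 0.3441, 0.2545]
tcp_rot: [[0.065, 0.998, 0.009], [0.998, -0.065, 0.003], [0.004, 0.008, -1.0]]
force: [-0.6, -0.0, 0.1]
opening: 0.517
grasp_force: 0.0
```

```bash
python3 chk.py wrist round_lid .56 .4035 .036,.044 w10.png; python3 go.py .5 .35 .25 86.3; python3 m1.py wrist empty_pot sauce_pot
```

```text
0.61 5005 0.036 [0.5592, 0.4033, 4.3833, 0.0463]
0.61 5005 0.044 [0.5599, 0.4025, 3.7687, 0.0922]
t 35.55 pos [0.5556 0.3439 0.2505] shift [0.0025, -0.0559, 0.0004] len 0.056 turn [0.06, -0.01, 0.05] rows 2.0 op 0.5219880206339251 F [-0.3 -0.5 -0.3]
empty_pot 0.68 4285 [0.4421, 0.4178, 5.1069, 0.1003]
```

View pics/w10.png

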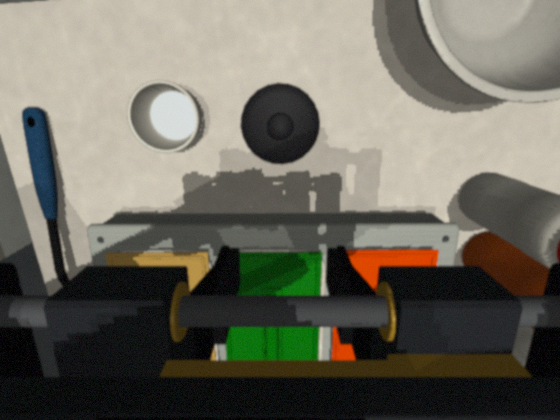

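The round lid is seated level on the sauce ramekin at (280,123), and the empty ramekin at (167,117) is untouched. Handing in.

```bash
python3 -c "
from rig import bot
print(bot.hand_in())"
```

```text
the job is handed in; nothing more can be done
None
```

I handed the job in at about 35 s on the robot's clock: in the last wrist-camera checks all four lids were seated on their matching pans and the sauce ramekin. The hand-in returned no verdict.

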